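Lock the tube gauge's spindle with its transit clip

TASK

Get the bench gauge ready for transport: pull its sliding spindle fully out by the grip, snap the spring clip that fits (the larger of the two) fully over the bare spindle, then push the spindle in again gently until you feel the clip stop, nipped between the brass bush and the collar. A guide bar runs right above the spindle, so the clip has to go on at a slant from the front; the bush is a delicate setting, so do not press hard on it, leave the other things on the desk where they are, and let go at the end.

Things in the scene. Friction and masses are not known exactly. Their poses are not given: they have to be found in the camera images.
- gauge: Grey bench gauge fixed to the desk. Origin on the desk, under the spindle axis; front is -x (robot side), y along the spindle towards the headstock, z up. Base 130 (x) x 260 (y -110 to +150) x 18 mm; headstock block 70 (x) x 90 (y +30 to +120) mm, top at z 175 mm. The steel spindle, 32 mm in diameter, leaves the headstock towards -y, axis at x 0, z 95 mm.
- gauge_face (a point): The point where the spindle axis meets the headstock's face (gauge frame x 0, y 30, z 95 mm); axes as the gauge.
- nose: Mount of the brass zero bush on the headstock's face; origin where the spindle axis meets the face, axes as the gauge. The bush, 50 mm in diameter, sits round the spindle and sticks out of the face towards -y by an amount that is set differently each time, 4 to 14 mm, and is not measured: it must be felt (or seen). It does not give way; pressing the clip on it with more than 60 N spoils the setting.
- bar_end (a point): Free end of the fixed steel guide bar, 10 mm in diameter, on its axis (gauge frame x 0, y -125, z 160 mm). The bar runs from here to the headstock, parallel to the spindle and 65 mm straight above its axis, and bars the way from above; tools and clip reach the spindle slanting 35 to 45 degrees from the front (-x side).
- spindle (a joint): How far the spindle is pulled out (m) = distance from the headstock's face to the collar (the brass bush takes up 4 to 14 mm of it); 0 = in, stop at 0.105. It slides out along the gauge's -y and stays where it is left (friction about 4 N). With the clip on, the clip rides along with the spindle; held back, it slides on it at 5 to 15 N.
- spindle_grip (a point): Middle of the round aluminium grip at the spindle's outer end, on its axis: 30 mm in diameter, 46 mm long along the axis, with a 36 mm end flange 7 mm thick beyond it. Between it and the headstock is the collar, 52 mm in diameter and 12 mm thick; the collar's inner face is 34 mm from this point towards the headstock.
- clip: The larger of two grey plastic spring clips, loose, about 140 g, standing on the desk on its two sprung arms, open side down. Origin on the desk under its middle; y along its length and bore, x across, z up through the rib. 76 mm long (y), 42 mm wide at the roof, about 52 mm over the flared feet, 88 mm high. Same either way round.
- clip_rib (a point): Middle of the flat rib on top of the large clip, by which it is held: rib 12 mm thick (x), 44 mm long (y), 40 mm tall (48 to 88 mm above the clip's origin), on a roof 6 mm thick. This point is 68 mm above the clip's origin, 42 mm above the bore's centre.
- clip_bore (a point): Centre of the large clip's 32 mm bore, 26 mm above the clip's origin; axes as the clip. The sprung lips stand about 5 mm inside the spindle's widest point on each side. Pushed square onto the spindle, the clip begins to resist when this point is about 26 mm from the spindle's axis, takes about 12 to 25 N, and snaps home, its roof then meeting the spindle.
- small_clip: The smaller clip of the same form, for another gauge (48 mm long, 20 mm bore, 66 mm high): not to be used. Origin and axes as for the large clip.
- caliper: Bystander: a caliper lying flat, about 200 mm long, 15 mm high; origin under its middle, y along its beam.
- marker: Bystander: a marker pen lying flat, 130 mm long, 17 mm high; origin under its middle, y along it.
Things that resemble listed ones, but are neither listed nor needed, are in the scene too. Leave any green or turquoise look-alike of the clip alone.

How it is judged:
On the way, in this order (a step that is already met when the one before it is completed fails the run):
1. the spindle is pulled fully out (within 10 mm of its stop) (value of joint spindle above 0.095 m), for 0.1 s.
2. the large clip is snapped over the spindle between bush and collar, the spindle still out (x of clip_bore in the frame of gauge between -0.003 and 0.003 m and z of clip_bore in the frame of gauge between 0.092 and 0.098 m and angle between the y axis of clip and the y axis of gauge, either way round below 0.1 rad and y of clip_bore in the frame of gauge between -0.05 and 0 m and value of joint spindle above 0.08 m), for 0.2 s.
3. the spindle is pushed in until the clip is nipped between bush and collar: the clip presses on the bush with more than 3 N and the collar is within 2.5 mm of the clip (x of clip_bore in the frame of gauge between -0.003 and 0.003 m and z of clip_bore in the frame of gauge between 0.092 and 0.098 m and angle between the y axis of clip and the y axis of gauge, either way round below 0.1 rad and y of clip_bore in the frame of spindle_grip between 0.069 and 0.0745 m and contact force between clip and nose above 3 N), for 0.05 s.
At the end, for the whole second after the job is handed in: The large clip sits snapped on the spindle (bore centre within 3 mm of the axis across and in height, lengthwise within 0.1 rad), pushed up to the bush, the collar within 2.5 mm of its other end (bore 69 to 74.5 mm from the middle of the grip; spindle out 74 to 94 mm), at rest and released (x of clip_bore in the frame of gauge between -0.003 and 0.003 m and z of clip_bore in the frame of gauge between 0.092 and 0.098 m and angle between the y axis of clip and the y axis of gauge, either way round below 0.1 rad and y of clip_bore in the frame of spindle_grip between 0.069 and 0.0745 m and value of joint spindle between 0.074 and 0.094 m and linear speed of clip below 0.02 m/s); the robot touches nothing.
It fails at once if the clip is pressed on the bush with more than 60 N (contact force between clip and nose above 60 N).
It fails at once if the small clip is moved by more than 30 mm (distance of small_clip from where it was at the start of the episode above 0.03 m).
It fails at once if the caliper is moved by more than 30 mm (distance of caliper from where it was at the start of the episode above 0.03 m).
It fails at once if the marker is moved by more than 30 mm (distance of marker from where it was at the start of the episode above 0.03 m).
It also fails if it takes over 72 s, if anything falls off the work surface, if the arm or the gripper's body presses on something with over 40 N, if the wrist force passes 120 N, or if a joint passes its speed limit or range.

ROBOT

A 7-joint arm with a two-finger parallel gripper is mounted at the origin on the work surface. World frame = base frame: x ahead of the robot, y to its left, z up, the work surface at z = 0. Lengths are in m, angles in rad, forces in N, time in s.
With the tool pointing down it reaches from about 0.425 to 0.875 m from the base axis. Payload 4.7 kg.
Tool frame: the origin (TCP) lies midway between the tips of the shut fingers; the grasp point (between the pads) lies 19 mm behind it (ctrl.grip_point_offset is the distance from the TCP to the grasp point, in m); z points along the fingers, y is the line along which they close (so a half turn about z gives the same grasp; the last joint's range is limited). The gripper opens to 87 mm and grips with 3 to 60 N. Pads are 19 mm wide; open, the fingers measure 117 mm over their backs; the gripper's body (75 mm by 190 mm) begins 51 mm behind the grasp point.
Start: joints at [0.014, 0.321, -0.07, 1.45, 0.023, 1.371, -0.057], TCP at [0.65, -0, 0.223] pointing down, gripper open.
Joint ranges: [-2.86, 2.86], [-0.3, 2.09], [-1.38, 1.24], [0.06, 2.45], [-1.56, 4.7], [0.09, 2.05], [-2.69, 2.69]. Speed limits (rad/s): [2.57, 2.57, 3.14, 3.14, 3.14, 3.14, 3.14].

INTERFACE

Orientations are given as a rotation vector (axis times angle).
In Python, from bench import ctrl gives the robot as it stands.
- The arm moves only by the tool move_arm, never from a script. Its argument "increments" is text: rows parted by semicolons, each of 7 numbers parted by spaces: the shift along the world's x, y, z in mm, then the turn, a rotation vector about the world's x, y, z in degrees, then the closure in counts, from 0 (fully open) to 255 (shut). A call has exactly 8 rows; each row shifts and turns the commanded pose from where the row before left it; what a row does not reach is not made up. A row lasts 1/12 s, in which the tool goes at most 41.7 mm and 7.16 degrees, less where a joint would pass 70% of its speed; a pose out of reach is approached as far as the arm can. A call with a gripper value outside its range is refused whole. The fingers move at their own pace and stop on an object; "grip_force" is the grip in N (left out, the last holds). Time passes only in rows, so rows that do not move let the fingers close, or fill a call up. It gives the time, the measured TCP pose, the force, the opening and the grip force at its end, in the units of the state.
- ctrl.get_state(): the state, without advancing time (a new reading comes with each control period).
- ctrl.get_image(name): name is "scene" or "side" or "wrist"; returns a dict with "frame" (420x560x3 uint8, red, green, blue), "depth" (420x560 float32, m along the optical axis (not along the pixel's ray), 0 where there is no reading), "fx", "fy", "cx", "cy" (pixels), "position" and "orientation" of the camera in the world. Camera axes: x right, y down, z forward; pixel columns grow to the right and rows downward; lengths in m; the calibration is good to about 2 mm. A picture is of the moment at which its call begins.
- ctrl.close_job(): hands the job in; it is judged then, once.
Trained networks look in a picture, given as the dict that the camera call returned (one of the last four; its "shot" number tells which), for a name from the list of things; names that differ only in an ending like _2 or _b are one class to them, and where a whole thing is asked for, a point or a joint stands for the part that bears it (a point fixed in the world has none). Each returns a list of dicts, best first, with "score" (0 to 1); they miss things now and then, are a little off and sometimes report something else, mostly with a low value. They report only what shows in the picture. A call takes as long as a camera call. They do not tell look-alikes from the thing itself.
- ctrl.find_in(target, picture): "centre" ([x, y, z] in m, in world coordinates, good to about 4 mm: the middle of the surface that is visible of it).
- ctrl.silhouettes(target, picture): "region" (420x560 bool, what is visible of it).
The state is a dict: "time": time; "joint_positions": joint angles; "qd": joint speeds; "joint_torque": joint torques, N m; "position": TCP position; "tool_rot": TCP orientation; "ft_force": force on the tool from outside, world axes, zero at the start; "torque": the same for the moment, N m; "grip_width": opening from 0.0 (shut) to 1.0 (fully open); "grip_force": force on a finger pad.
Only numpy, scipy, OpenCV 4.12 (cv2) and the standard library are available. Lean on these libraries where they do the work, as an engineer would, in place of code of your own. Each camera call takes 0.05 s, during which the arm holds its last target. There are 200 camera calls.

## Working session

There is one attempt and no reset: what is moved stays moved. The work goes in short steps, Python scripts to look and compute and a tool call to move; the robot and the scene stay as the last step left them, time stands still between calls to the robot, and variables do not carry over. Pictures are saved under pics/ and viewed, at most 10 in all, crops included, and the job is handed in when it is done.

Besides the shell and the picture viewer there is one more tool, called after "Request:" as a command line: name --argument value ..., lists and objects as JSON in quotes. move_arm: Moves the arm, as the interface text tells. Its arguments: {"type":"object","properties":{"increments":{"type":"string"},"grip_force":{"type":"number"}},"required":["increments"]}

```bash
mkdir -p pics; cat > h.py <<'E'
import numpy as np, cv2
from scipy.spatial.transform import Rotation as R
from bench import ctrl
def camR(p):
    o=np.array(p["orientation"]); 
    return o if o.shape==(3,3) else (R.from_rotvec(o).as_matrix() if o.size==3 else R.from_quat(o).as_matrix())
def cloud(p):
    d=p["depth"]; v,u=np.mgrid[0:d.shape[0],0:d.shape[1]]
    c=np.stack([(u-p["cx"])/p["fx"]*d,(v-p["cy"])/p["fy"]*d,d],-1)
    w=c@camR(p).T+np.array(p["position"]); w[d==0]=np.nan
    return w
def save(p,n,box=None,s=1):
    f=p["frame"][:,:,::-1]
    if box: f=f[box[1]:box[3],box[0]:box[2]]
    cv2.imwrite("pics/"+n,cv2.resize(f,None,fx=s,fy=s))
E
python3 - <<'E'
from h import *
for n in ["scene","side"]:
    p=ctrl.get_image(n); save(p,n+"1.png",s=1.4); w=cloud(p)
    print(n,p["position"],p["orientation"])
    for t in ["gauge","nose","spindle_grip","clip","small_clip","bar_end","caliper","marker"]:
        try: print(t,[(np.round(r["centre"],3).tolist(),round(r["score"],2)) for r in ctrl.find_in(t,p)][:4])
        except Exception as e: print(t,e)
    np.savez("/tmp/"+n,w=w,f=p["frame"])
print(ctrl.get_state())
E
```

```text
scene [ 1.02581317 -0.45364978  0.75143957] [-2.14210643 -0.90027618  0.38586104]
gauge [([0.603, -0.102, 0.034], 0.83)]
nose [([0.594, -0.092, 0.11], 0.49), ([0.422, -0.213, 0.017], 0.46)]
spindle_grip [([0.595, -0.136, 0.107], 0.89)]
clip [([0.621, 0.208, 0.043], 0.92), ([0.733, 0.22, 0.046], 0.69), ([0.511, 0.119, 0.05], 0.58)]
small_clip [([0.477, 0.224, 0.031], 0.75), ([0.621, 0.21, 0.046], 0.55)]
bar_end [([0.605, -0.1, 0.032], 0.88), ([0.597, -0.135, 0.107], 0.62)]
caliper [([0.373, 0.025, 0.011], 0.77), ([0.593, -0.135, 0.107], 0.59), ([0.595, -0.092, 0.108], 0.55)]
marker [([0.426, -0.215, 0.013], 0.6)]
side [ 0.10927804 -0.74763046  0.85565018] [-2.1958612   0.57786667 -0.27460394]
gauge [([0.564, -0.101, 0.035], 0.9)]
nose [([0.575, -0.093, 0.104], 0.74)]
spindle_grip [([0.578, -0.137, 0.105], 0.91)]
clip [([0.716, 0.224, 0.036], 0.97), ([0.489, 0.118, 0.046], 0.88), ([0.352, 0.33, 0.048], 0.77)]
small_clip [([0.467, 0.224, 0.033], 0.57)]
bar_end [([0.568, -0.103, 0.029], 0.83)]
caliper [([0.361, 0.019, 0.007], 0.75)]
marker [([0.417, -0.223, 0.014], 0.95), ([0.36, 0.019, 0.007], 0.42)]
{'time': 0.9, 'joint_positions': array([ 0.01412715,  0.32096703, -0.07007734,  1.4504785 ,  0.02258201,
        1.37080722, -0.05689229]), 'qd': array([-7.34590265e-04, -1.69977949e-03, -1.72352670e-03,  1.13093911e-05,
        8.49099160e-04,  6.82523132e-04, -1.30555257e-04]), 'joint_torque': array([-9.72989656e-04, -4.91097164e+01, -4.03759126e-01, -3.12768495e+01,
       -6.37215399e-02,  3.35796538e-02,  4.09972404e-05]), 'position': array([ 6.50028045e-01, -5.02427587e-05,  2.22618582e-01]), 'tool_rot': array([2.22139050e+00, 2.22133278e+00, 1.03443826e-04]), 'ft_force': array([-0.10618078,  0.3142909 ,  0.43290357]), 'torque': array([-0.05010235, -0.00415018,  0.02372955]), 'grip_force': 0.0, 'grip_width': 1.0012246684808284}
```

View pics.

View pics/scene1.png

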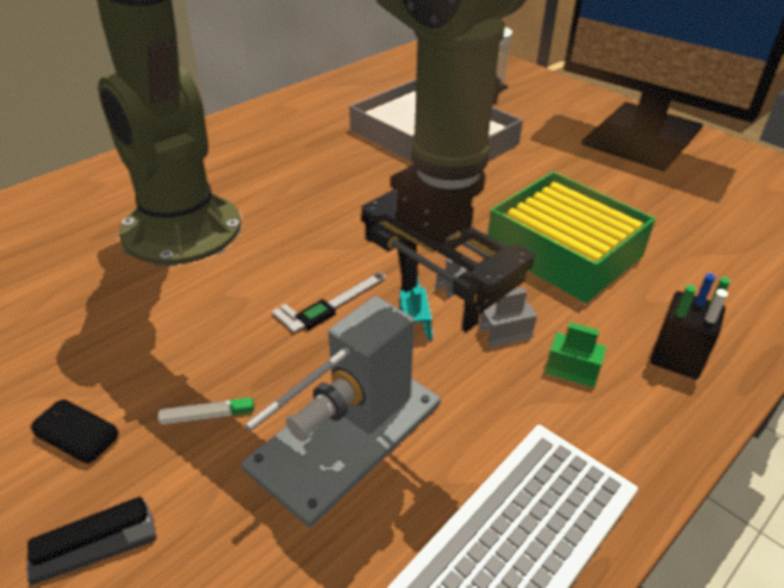

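View pics/side1.png

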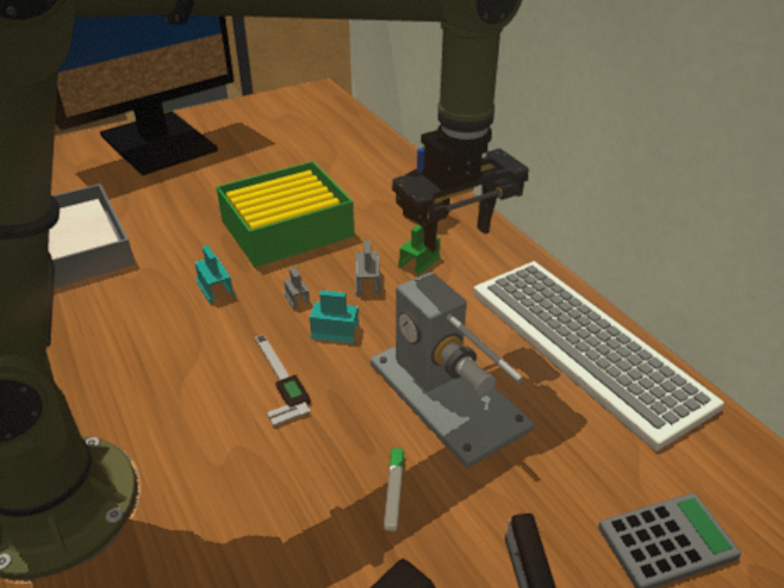

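```bash
python3 - <<'E'
from h import *
for n in ["scene","side"]:
    D=np.load(f"/tmp/{n}.npz"); w=D["w"].reshape(-1,3); f=D["f"].reshape(-1,3).astype(int)
    ok=~np.isnan(w[:,0]); w=w[ok]; f=f[ok]
    def sel(lo,hi,x0,x1,y0,y1): 
        return w[(w[:,2]>lo)&(w[:,2]<hi)&(w[:,0]>x0)&(w[:,0]<x1)&(w[:,1]>y0)&(w[:,1]<y1)]
    def rect(q,name): 
        if len(q)>10:
            r=cv2.minAreaRect((q[:,:2]*1000).astype(np.float32)); print(n,name,len(q),[np.round(a,1) for a in r],q[:,2].mean().round(4), np.round(np.median(q[:,:2],0),4))
    rect(sel(.170,.180,.48,.72,-.1,.08),"headtop")
    rect(sel(.012,.024,.48,.72,-.3,.12),"base")
    for a in np.arange(-.24,-.06,.03):
        q=sel(.158,.170,.5,.7,a,a+.03)
        if len(q): print(" bar y",a.round(3),len(q),q.mean(0).round(4),"top",q[:,2].max().round(4))
    q=sel(.155,.170,.5,.7,-.28,-.06); print(" bar ymin",q[:,1].min() if len(q) else 0)
    for a in np.arange(-.19,-.07,.008):
        q=sel(.085,.125,.5,.7,a,a+.008)
        if len(q): 
            i=q[:,2].argmax(); print("  sp y",(a+.004).round(3),len(q),"top",q[i].round(4))
    rect(sel(.060,.092,.57,.67,.15,.27),"rib"); rect(sel(.030,.092,.57,.67,.15,.27),"clip"); 
    q=sel(.0845,.092,.57,.67,.15,.27);rect(q,"ribtop")
    rect(sel(.044,.052,.57,.67,.15,.27),"roof")
E
```

```text
scene headtop 1442 [array([578.5, -45. ]), array([70.7, 90. ]), np.float64(4.8)] 0.1743 [ 0.5809 -0.049 ]
scene base 5193 [array([579. , -53.1]), array([130.3, 353.3]), np.float64(4.6)] 0.0176 [ 0.6091 -0.1564]
 bar y -0.24 118 [ 0.5938 -0.2253  0.1631] top 0.1675
 bar y -0.21 110 [ 0.5912 -0.195   0.163 ] top 0.1672
 bar y -0.18 102 [ 0.589 -0.165  0.163] top 0.167
 bar y -0.15 98 [ 0.5865 -0.1351  0.163 ] top 0.1666
 bar y -0.12 122 [ 0.5777 -0.1012  0.1632] top 0.1696
 bar y -0.09 142 [ 0.5994 -0.0827  0.1643] top 0.17
 bar ymin -0.24399400026972778
  sp y -0.186 46 top [ 0.5959 -0.182   0.1124]
  sp y -0.178 136 top [ 0.5886 -0.1802  0.1147]
  sp y -0.17 75 top [ 0.5861 -0.1679  0.1122]
  sp y -0.162 71 top [ 0.5854 -0.161   0.1111]
  sp y -0.154 78 top [ 0.5907 -0.1566  0.1119]
  sp y -0.146 76 top [ 0.5878 -0.1455  0.1106]
  sp y -0.138 75 top [ 0.5829 -0.1391  0.1117]
  sp y -0.13 205 top [ 0.5909 -0.1273  0.1219]
  sp y -0.122 116 top [ 0.5875 -0.1221  0.1227]
  sp y -0.114 36 top [ 0.5895 -0.1171  0.1203]
  sp y -0.106 74 top [ 0.5856 -0.1074  0.112 ]
  sp y -0.098 140 top [
[... 1523 characters left out ...]
761 -0.1223  0.123 ]
  sp y -0.114 11 top [ 0.5794 -0.1176  0.1204]
  sp y -0.106 41 top [ 0.578  -0.1054  0.114 ]
  sp y -0.098 109 top [ 0.5837 -0.0959  0.1207]
  sp y -0.09 216 top [ 0.5524 -0.0906  0.125 ]
  sp y -0.082 50 top [ 0.5904 -0.0856  0.1237]
  sp y -0.074 38 top [ 0.5427 -0.0709  0.1249]
side rib 77 [array([606., 218.]), array([47.2, 10.4]), np.float64(62.1)] 0.0805 [0.6018 0.2061]
side clip 359 [array([607.1, 216.7]), array([84.8, 41.6]), np.float64(62.3)] 0.0538 [0.6026 0.2062]
side ribtop 39 [array([606. , 218.2]), array([44.3, 10.4]), np.float64(61.9)] 0.0865 [0.6063 0.2186]
side roof 232 [array([607.1, 216.6]), array([84.8, 41.4]), np.float64(62.5)] 0.0469 [0.6038 0.2131]
```

Request:
move_arm --increments "-16 -20 4 0 0 4.6 130; -17 -20 4 0.57 -7.1 0 130; -17 -20 4 0.57 -7.1 0 130; -17 -20 0 0.57 -7.1 0 130; -17 -20 0 0.57 -7.1 0 130; -17 -20 0 0.57 -7.1 0 130; -17 -20 0 0.57 -7.1 0 130; -17 -20 0 0.57 -7.1 0 130" --grip_force 30

```text
time: 1.57
position: [0.5378, -0.1319, 0.2297]
tool_rot: [1.742, 1.91, 0.73]
ft_force: [1.2, 1.9, 0.1]
grip_width: 0.521
grip_force: 0.0
```

```bash
cat >> h.py <<'E'
psi=np.radians(4.6); uy=np.array([-np.sin(psi),np.cos(psi),0]); ux=np.array([np.cos(psi),np.sin(psi),0]); G=np.array([.5836,-.1195,0])
def tgt(th): # tool orientation, tilted th deg from vertical from the front
    return R.from_rotvec(-np.radians(th)*uy)*R.from_rotvec([0,0,psi])*R.from_matrix(np.array([[0,1,0],[1,0,0],[0,0,-1.]]))
def st(pos=None,rot=None):
    s=ctrl.get_state(); print("t",round(s["time"],2),"pos",np.round(s["position"]*1000,1),"F",np.round(s["ft_force"],1),"w",round(s["grip_width"]*87,1),"gf",round(s["grip_force"],1))
    if pos is not None: print("dpos",np.round((pos-s["position"])*1000,1))
    if rot is not None: print("drot",np.round(np.degrees((rot*R.from_rotvec(s["tool_rot"]).inv()).as_rotvec()),2))
    return s
E
python3 - <<'E'
from h import *
r=tgt(50); t=r.apply([0,0,1]); print(t)
a=G-.032*uy+[0,0,.095]
st(a+.012*t-.1*t,r)
E
```

```text
[ 0.76357692  0.06143594 -0.64278761]
t 1.57 pos [ 537.8 -131.9  229.7] F [1.2 1.9 0.1] w 45.3 gf 0.0
dpos [-18.8 -24.9 -78.1]
drot [-0.39 -9.37 -1.24]
```

Request:
move_arm --increments "0 0 -25 0 0 0 130; 0 0 -25 0 0 0 130; 0 0 -20 0 0 0 130; 0 0 0 0 0 0 130; 0 0 0 0 0 0 130; 0 0 0 0 0 0 130; 0 0 0 0 0 0 130; 0 0 0 0 0 0 130"

```text
time: 2.23
position: [0.5411, -0.1321, 0.1616]
tool_rot: [1.74, 1.913, 0.726]
ft_force: [0.0, 0.8, -0.3]
grip_width: 0.49
grip_force: 0.0
```

```bash
python3 - <<'E'
from h import *
r=tgt(50); t=r.apply([0,0,1])
a=G-.032*uy+[0,0,.095]
st(a+.012*t-.1*t,r)
p=ctrl.get_image("wrist"); save(p,"w1.png",s=1.2); w=cloud(p).reshape(-1,3); np.savez("/tmp/wr",w=w)
g=(w-G)@np.stack([ux,uy,[0,0,1]],1)   # gauge frame
m=(abs(g[:,0])<.04)&(g[:,2]>.05)&(g[:,2]<.14)
for y in np.arange(-.085,.03,.004):
    q=g[m&(abs(g[:,1]-y)<.002)]
    if len(q)>5:
        # distance from the axis
        rr=np.hypot(q[:,0],q[:,2]-.095); print(round(y,3),len(q),np.round(np.percentile(rr,[10,50,90])*1000,1))
E
```

```text
t 2.23 pos [ 541.1 -132.1  161.6] F [ 0.   0.8 -0.3] w 42.6 gf 0.0
dpos [-22.1 -24.7 -10. ]
drot [-0.24 -9.46 -1.29]
-0.041 89 [13.2 14.1 15.6]
-0.037 208 [13.2 14.2 15.5]
-0.033 221 [13.3 14.2 15.5]
-0.029 217 [13.2 14.1 15.6]
-0.025 226 [13.3 14.2 15.4]
-0.021 219 [13.1 14.2 15.6]
-0.017 228 [13.1 14.2 15.6]
-0.013 217 [13.1 14.2 15.5]
-0.009 70 [23.3 24.8 26. ]
-0.005 418 [24.  24.9 26.2]
-0.001 429 [23.9 24.9 26.2]
0.003 776 [16.2 23.7 25.9]
0.007 259 [14.2 15.2 16.5]
0.011 263 [14.1 15.2 16.6]
0.015 263 [14.2 15.1 16.4]
0.019 267 [14.2 15.1 16.5]
0.023 267 [14.2 15.  16.4]
0.027 219 [22.7 23.5 24.5]
```

Request:
move_arm --increments "-4 -4 -2 0 -1.6 -0.2 130; -4 -4 -2 0 -1.6 -0.2 130; -4 -4 -2 0 -1.6 -0.2 130; -4 -4 -2 0 -1.6 -0.2 130; -4 -4 -2 -0.1 -1.6 -0.2 130; -2 -5 0 -0.1 -1.4 -0.3 130; 0 0 0 0 0 0 130; 0 0 0 0 0 0 130"

```text
time: 2.95
position: [0.52, -0.1555, 0.1514]
tool_rot: [1.661, 1.799, 0.815]
ft_force: [0.3, 0.1, 0.1]
grip_width: 0.49
grip_force: 0.0
```

```bash
python3 - <<'E'
from h import *
r=tgt(50); t=r.apply([0,0,1])
a=G-.032*uy+[0,0,.095]
st(a+.012*t,r)
E
```

```text
t 2.95 pos [ 520.  -155.5  151.4] F [0.3 0.1 0.1] w 42.6 gf 0.0
dpos [ 75.3   4.8 -64.1]
drot [-0.13 -1.52 -0.06]
```

Request:
move_arm --increments "12.5 0.8 -10.7 0 -0.5 0 130; 12.5 0.8 -10.7 0 -0.5 0 130; 12.5 0.8 -10.7 0 -0.5 0 130; 12.5 0.8 -10.7 0 0 0 130; 12.5 0.8 -10.7 0 0 0 130; 12.5 0.8 -10.7 0 0 0 130; 0 0 0 0 0 0 130; 0 0 0 0 0 0 130"

```text
time: 3.62
position: [0.5706, -0.1489, 0.1163]
tool_rot: [1.638, 1.792, 0.841]
ft_force: [0.7, 0.4, 0.2]
grip_width: 0.49
grip_force: 0.0
```

```bash
python3 - <<'E'
from h import *
r=tgt(50); t=r.apply([0,0,1])
a=G-.032*uy+[0,0,.095]
st(a+.012*t,r)
E
```

```text
t 3.62 pos [ 570.6 -148.9  116.3] F [0.7 0.4 0.2] w 42.7 gf 0.0
dpos [ 24.7  -1.8 -29. ]
drot [-0.36 -0.08 -0.72]
```

```bash
python3 - <<'E'
from h import *
s=st(); print(s["joint_positions"].round(3), s["qd"].round(3))
E
```

```text
t 3.62 pos [ 570.6 -148.9  116.3] F [0.7 0.4 0.2] w 42.7 gf 0.0
[ 0.066 -0.072  0.4    2.421 -1.554  0.401  1.951] [ 0.137 -0.005 -0.111  0.009 -0.007  0.004  0.006]
```

Request:
move_arm --increments "-8 -1 7 0 1 0 138; -8 -1 7 -0.1 1 0 138; -8 -1 7 -0.1 1 0 138; -8 -1 7 -0.1 1 0 138; -8 -1 7 0 1 0 138; 0 0 10 0 1 0 138; 0 0 10 0 0 0 138; 0 0 0 0 0 0 138"

```text
time: 4.28
position: [0.5303, -0.1586, 0.1741]
tool_rot: [1.708, 1.854, 0.758]
ft_force: [-0.0, -1.2, 0.8]
grip_width: 0.459
grip_force: 0.0
```

```bash
python3 - <<'E'
from h import *
r=tgt(44); t=r.apply([0,0,1]); print(t)
a=G-.032*uy+[0,0,.095]
s=st(a+.01*t-.07*t,r); print(s["joint_positions"].round(3), s["qd"].round(3))
E
```

```text
[ 0.69242079  0.05571085 -0.7193398 ]
t 4.28 pos [ 530.3 -158.6  174.1] F [-0.  -1.2  0.8] w 39.9 gf 0.0
dpos [ 14.4   3.9 -35.9]
drot [-0.37  0.11 -0.24]
[ 0.266 -0.257  0.215  2.36  -0.788  0.49   1.181] [-0.035  0.025  0.044  0.033 -0.054 -0.024  0.077]
```

Request:
move_arm --increments "0 0 -10 0 0 0 138; 0 1 -10 0 0 0 138; 7 1 -7.3 0 0 0 138; 7 1 -7.3 0 0 0 138; 7 1 -7.3 0 0 0 138; 7 1 -7.3 0 0 0 138; 0 0 0 0 0 0 138; 0 0 0 0 0 0 138"

```text
time: 4.95
position: [0.5566, -0.1519, 0.1205]
tool_rot: [1.713, 1.859, 0.758]
ft_force: [0.4, -0.1, 0.4]
grip_width: 0.458
grip_force: 0.0
```

```bash
python3 - <<'E'
from h import *
r=tgt(44); t=r.apply([0,0,1])
a=G-.032*uy+[0,0,.095]
s=st(a+.01*t,r); print(s["joint_positions"].round(3), s["qd"].round(3))
E
```

```text
t 4.95 pos [ 556.6 -151.9  120.5] F [ 0.4 -0.1  0.4] w 39.8 gf 0.0
dpos [ 36.5   1.  -32.7]
drot [-0.6  -0.24 -0.33]
[ 0.147 -0.113  0.296  2.371 -1.061  0.39   1.442] [ 0.001 -0.021  0.008 -0.003  0.01   0.002 -0.006]
```

Request:
move_arm --increments "5 0 -2 -0.3 0 -0.2 138; 6 0 -4.7 -0.3 0 -0.1 138; 6.5 0 -6.5 0 0 0 138; 6.5 0 -6.5 0 0 0 138; 6.5 0 -6.5 0 0 0 138; 6 1 -6.5 0 0 0 138; 0 0 0 0 0 0 138; 0 0 0 0 0 0 138"

```text
time: 5.62
position: [0.5937, -0.151, 0.0888]
tool_rot: [1.71, 1.854, 0.746]
ft_force: [0.0, 0.6, -0.3]
grip_width: 0.46
grip_force: 0.0
```

```bash
python3 - <<'E'
from h import *
r=tgt(44); t=r.apply([0,0,1])
a=G-.032*uy+[0,0,.095]
s=st(a+.01*t,r); print(s["joint_positions"].round(3), s["qd"].round(3))
E
```

```text
t 5.62 pos [ 593.7 -151.    88.8] F [ 0.   0.6 -0.3] w 40.0 gf 0.0
dpos [-0.6  0.1 -1. ]
drot [ 0.02 -0.15 -0.03]
[ 0.099  0.026  0.305  2.33  -1.343  0.343  1.687] [ 0.002 -0.019  0.008  0.002  0.007 -0.    -0.003]
```

Request:
move_arm --increments "0 0 0 0 0 0 255; 0 0 0 0 0 0 255; 0 0 0 0 0 0 255; 0 0 0 0 0 0 255; 0.8 -10 0 0 0 0 255; 0.8 -10 0 0 0 0 255; 0.8 -10 0 0 0 0 255; 0.8 -10 0 0 0 0 255" --grip_force 30

```text
time: 6.28
position: [0.5963, -0.1892, 0.089]
tool_rot: [1.708, 1.857, 0.751]
ft_force: [-10.1, 3.9, 8.2]
grip_width: 0.334
grip_force: 30.0
```

```bash
python3 - <<'E'
from h import *
r=tgt(44); t=r.apply([0,0,1])
a=G-.109*uy+[0,0,.095]
s=st(a+.01*t,r); print(s["joint_positions"].round(3), s["qd"].round(3))
E
```

```text
t 6.28 pos [ 596.3 -189.2   89. ] F [-10.1   3.9   8.2] w 29.0 gf 30.0
dpos [  2.9 -38.4  -1.2]
drot [-0.14 -0.11 -0.25]
[ 0.147  0.073  0.351  2.284 -1.333  0.425  1.735] [ 0.147  0.153  0.127 -0.152  0.031  0.229  0.126]
```

Request:
move_arm --increments "0.8 -9 0 0 0 0 255; 0.8 -9 0 0 0 0 255; 0.8 -9 0 0 0 0 255; 0.6 -7 0 0 0 0 255; 0.2 -3 0 0 0 0 255; 0.1 -1.5 0 0 0 0 255; 0 0 0 0 0 0 255; 0 0 0 0 0 0 255"

```text
time: 6.95
position: [0.5994, -0.2279, 0.089]
tool_rot: [1.709, 1.856, 0.75]
ft_force: [-11.7, 4.1, 9.2]
grip_width: 0.332
grip_force: 30.0
```

```bash
python3 - <<'E'
from h import *
r=tgt(44); t=r.apply([0,0,1])
a=G-.109*uy+[0,0,.095]
s=st(a+.01*t,r); print(s["joint_positions"].round(3), s["qd"].round(3))
E
```

```text
t 6.95 pos [ 599.4 -227.9   89. ] F [-11.7   4.1   9.2] w 28.9 gf 30.0
dpos [-0.2  0.3 -1.2]
drot [-0.13 -0.12 -0.19]
[ 0.193  0.124  0.389  2.232 -1.323  0.496  1.77 ] [-0.003 -0.004  0.    -0.    -0.001 -0.004 -0.001]
```

Request:
move_arm --increments "0.1 -1 0 0 0 0 255; 0.1 -1 0 0 0 0 255; 0.1 -1 0 0 0 0 255; 0.1 -1 0 0 0 0 255; 0 0 0 0 0 0 255; 0 0 0 0 0 0 255; 0 0 0 0 0 0 255; 0 0 0 0 0 0 255"

```text
time: 7.62
position: [0.5995, -0.2279, 0.0889]
tool_rot: [1.706, 1.861, 0.758]
ft_force: [-21.0, 11.0, 17.2]
grip_width: 0.336
grip_force: 30.0
```

Request:
move_arm --increments "0 3 0 0 0 0 138; 0 0 0 0 0 0 138; 0 0 0 0 0 0 138; -7 0 7 0 0 0 138; -10 -1 10 0 0 0 138; -15 -1 15 0 0 0 138; -15 -1 15 0 0 0 138; -15 -1 15 0 0 0 138"

```text
time: 8.28
position: [0.5381, -0.2351, 0.1515]
tool_rot: [1.71, 1.853, 0.745]
ft_force: [0.7, 0.5, 0.9]
grip_width: 0.463
grip_force: 0.0
```

```bash
python3 - <<'E'
from h import *
s=st(); print(s["joint_positions"].round(3))
p=ctrl.get_image("side"); w=cloud(p).reshape(-1,3)
g=(w-G)@np.stack([ux,uy,[0,0,1]],1)
m=(abs(g[:,0])<.04)&(g[:,2]>.05)&(g[:,2]<.14)
for y in np.arange(-.145,.032,.004):
    q=g[m&(abs(g[:,1]-y)<.002)]
    if len(q)>5:
        rr=np.hypot(q[:,0],q[:,2]-.095); print(round(y,3),len(q),np.round(np.percentile(rr,[10,50,90])*1000,1))
E
```

```text
t 8.28 pos [ 538.1 -235.1  151.5] F [0.7 0.5 0.9] w 40.3 gf 0.0
[ 0.223 -0.105  0.428  2.283 -0.954  0.554  1.476]
-0.141 28 [ 8.4 13.8 18.7]
-0.137 119 [ 6.1 13.3 18. ]
-0.133 30 [15.7 17.4 18.6]
-0.129 21 [13.9 15.5 16.2]
-0.125 29 [13.3 15.4 16.8]
-0.121 30 [13.1 14.6 16.3]
-0.117 30 [13.5 15.  17.2]
-0.113 28 [12.6 14.9 16.3]
-0.109 28 [13.  14.8 16.6]
-0.105 31 [13.  14.7 16.7]
-0.101 26 [13.1 14.6 15.7]
-0.097 31 [12.4 15.2 17. ]
-0.093 25 [12.6 14.3 16.2]
-0.089 32 [12.6 14.9 20.7]
-0.085 141 [15.5 21.5 26.1]
-0.081 33 [23.7 25.9 27.1]
-0.077 36 [24.3 25.6 27. ]
-0.073 11 [23.2 25.1 26.4]
-0.065 9 [14.6 16.1 18.2]
-0.061 8 [14.1 15.8 17.3]
-0.057 6 [15.2 16.7 17.5]
-0.041 7 [15.  15.8 17.7]
-0.037 8 [15.4 16.4 16.8]
0.031 102 [27.8 37.8 46.8]
```

Request:
move_arm --increments "-5 0 15 -0.4 5 0 60; 0 5 20 -0.4 5 0 60; 0 10 20 -0.4 5 0 60; 5 20 15 -0.4 5 0 60; 8 25 10 -0.4 5 0 60; 8 25 10 -0.4 5 0 60; 8 25 10 -0.4 5 0 60; 8 25 10 -0.4 5 0 60"

```text
time: 9.0
position: [0.5752, -0.0983, 0.2456]
tool_rot: [2.06, 2.245, 0.185]
ft_force: [1.0, -0.3, -0.1]
grip_width: 0.76
grip_force: 0.0
```

Request:
move_arm --increments "8 30 5 -0.3 4 -4 60; 5 30 0 0 0 -4 60; 5 30 0 0 0 -4 60; 5 30 0 0 0 -4 60; 5 30 0 0 0 -4 60; 5 30 0 0 0 -4 60; 5 30 0 0 0 -4 60; 0 30 0 0 0 -4 60"

```text
time: 9.67
position: [0.6131, 0.1424, 0.2484]
tool_rot: [2.63, 1.603, 0.085]
ft_force: [0.4, 0.4, -0.5]
grip_width: 0.762
grip_force: 0.0
```

```bash
cat >> h.py <<'E'
def down(yaw): return R.from_rotvec([0,0,np.radians(yaw)])*R.from_matrix(np.array([[0,1,0],[1,0,0],[0,0,-1.]]))
E
python3 - <<'E'
from h import *
s=st(np.array([.608,.218,.160]),down(-28)); print(s["joint_positions"].round(3))
E
```

```text
t 9.67 pos [613.1 142.4 248.4] F [ 0.4  0.4 -0.5] w 66.3 gf 0.0
dpos [ -5.1  75.6 -88.4]
drot [ 1.34  4.51 -0.72]
[-0.196  0.215 -0.119  1.535  0.073  1.326 -0.803]
```

Request:
move_arm --increments "-1 13 -15 0.3 1 0 60; -1 13 -15 0.3 1 0 60; -1 13 -15 0.3 1 -0.2 60; -1 13 -15 0.2 1 -0.2 60; -1 13 -15 0.2 0.5 -0.3 60; 0 10 -13 0 0 0 60; 0 0 0 0 0 0 60; 0 0 0 0 0 0 60"

```text
time: 10.33
position: [0.6065, 0.2153, 0.1595]
tool_rot: [2.688, 1.624, -0.005]
ft_force: [0.3, 0.1, -0.3]
grip_width: 0.763
grip_force: 0.0
```

```bash
python3 - <<'E'
from h import *
p=ctrl.get_image("wrist"); save(p,"w2.png"); w=cloud(p).reshape(-1,3)
def sel(lo,hi): return w[(w[:,2]>lo)&(w[:,2]<hi)&(abs(w[:,0]-.608)<.06)&(abs(w[:,1]-.218)<.06)]
for lo,hi,n in [(.0845,.094,"ribtop"),(.044,.052,"roof")]:
    q=sel(lo,hi); r=cv2.minAreaRect((q[:,:2]*1000).astype(np.float32)); print(n,len(q),[np.round(a,1) for a in r],q[:,2].mean())
s=st(np.array([.608,.218,.054]),down(-28)); print(s["joint_positions"].round(3))
E
```

```text
ribtop 1059 [array([609.9, 221.5]), array([43.8, 11.9]), np.float64(62.6)] 0.08763993398462636
roof 3691 [array([609.8, 221.3]), array([75.9, 43.1]), np.float64(63.3)] 0.04768416319354303
t 10.38 pos [607.4 214.7 160.9] F [-0.8 -0.  -0.7] w 66.5 gf 0.0
dpos [   0.6    3.3 -106.9]
drot [ 0.13  0.02 -0.2 ]
[-0.263  0.347 -0.151  1.543  0.056  1.256 -0.907]
```

View pics/w2.png

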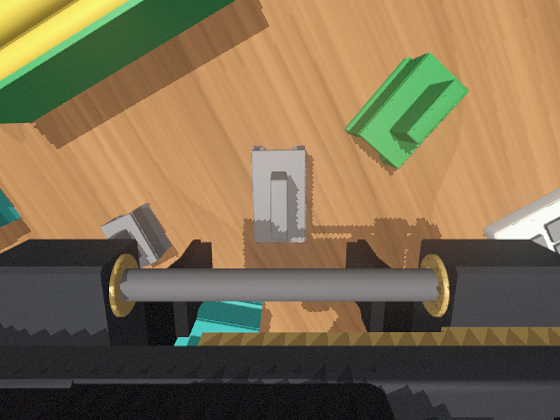

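Request:
move_arm --increments "1 3 -15 0 0 0.6 60; 0.6 2.8 -20 0 0 0 60; 0 0 -20 0 0 0 60; 0 0 -20 0 0 0 60; 0 0 -18 0 0 0 60; 0 0 -14 0 0 0 60; 0 0 0 0 0 0 60; 0 0 0 0 0 0 60"

```text
time: 11.05
position: [0.6091, 0.2206, 0.0544]
tool_rot: [2.68, 1.635, -0.001]
ft_force: [-0.3, 0.7, 0.2]
grip_width: 0.764
grip_force: 0.0
```

```bash
python3 - <<'E'
from h import *
s=st(np.array([.609,.2205,.053]),down(-27.2)); print(s["joint_positions"].round(3))
E
```

```text
t 11.05 pos [609.1 220.6  54.4] F [-0.3  0.7  0.2] w 66.5 gf 0.0
dpos [-0.1 -0.1 -1.4]
drot [0.11 0.04 0.03]
[-0.272  0.446 -0.149  1.635  0.076  1.067 -0.919]
```

Request:
move_arm --increments "0 0 0 0 0 0 255; 0 0 0 0 0 0 255; 0 0 0 0 0 0 255; 0 0 0 0 0 0 255; 0 0 0 0 0 0 255; 0 0 0 0 0 0 255; 0 0 0 0 0 0 255; 0 0 0 0 0 0 255" --grip_force 50

```text
time: 11.72
position: [0.6088, 0.2213, 0.054]
tool_rot: [2.68, 1.636, -0.001]
ft_force: [-0.7, 0.4, 0.7]
grip_width: 0.241
grip_force: 0.0
```

Request:
move_arm --increments "0 0 10 0 0 0 255; 0 0 20 0 0 0 255; 0 -5 30 0 0 4 255; 0 -10 35 0 0 4 255; 0 -20 35 0 0 4 255; 0 -25 35 0 0 4 255; 0 -30 20 0 0 4 255; 0 -30 10 0 0 4 255"

```text
time: 12.38
position: [0.6101, 0.102, 0.253]
tool_rot: [2.273, 2.161, 0.009]
ft_force: [-0.0, -0.9, -1.8]
grip_width: 0.133
grip_force: 50.0
```

```bash
python3 - <<'E'
from h import *
r=tgt(37); t=r.apply([0,0,1]); print(t)
a=G-.028*uy+[0,0,.095]-.0284*t
s=st(a-.09*t,r); print(s["joint_positions"].round(3), (a-.09*t).round(4))
E
```

```text
[ 0.5998765   0.04826492 -0.79863551]
t 12.38 pos [610.1 102.  253. ] F [-0.  -0.9 -1.8] w 11.6 gf 50.0
dpos [ -95.3 -255.1  -63.4]
drot [  0.51 -36.58   7.23]
[-0.076  0.241 -0.161  1.493  0.04   1.403 -0.289] [ 0.5148 -0.1531  0.1896]
```

```bash
python3 - <<'E'
from h import *
s=st(); T=R.from_rotvec(s["tool_rot"]); P=s["position"]
for n in ["scene","side"]:
    p=ctrl.get_image(n); w=cloud(p); 
    if n=="side": save(p,"sd2.png",(250,60,450,210),4)
    for r in ctrl.silhouettes("clip",p)[:3]:
        q=w[r["region"]]; q=q[~np.isnan(q[:,0])]; l=T.inv().apply(q-P)
        if np.linalg.norm(np.median(l,0))<.12: print(n,r["score"],"tool-frame pct",np.round(np.percentile(l,[1,5,50,95,99],axis=0)*1000,1).tolist())
E
```

```text
t 12.38 pos [610.1 102.  253. ] F [-0.  -0.9 -1.8] w 11.6 gf 50.0
scene 0.8 tool-frame pct [[-38.8, -21.3, -21.0], [-37.4, -18.6, -13.4], [-15.0, 12.6, 23.7], [31.8, 20.6, 62.5], [37.0, 21.7, 64.8]]
side 0.85 tool-frame pct [[-46.6, -24.1, -19.4], [-45.0, -22.7, -14.0], [-25.0, -10.5, 24.3], [24.5, 17.5, 63.3], [30.0, 20.1, 66.9]]
```

View pics/sd2.png

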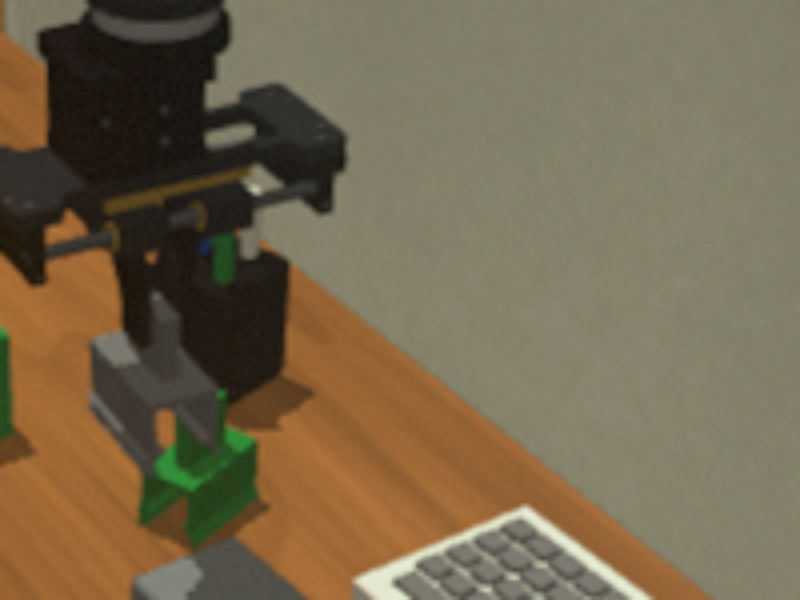

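Request:
move_arm --increments "5 0 -25 0 0 2 255; 5 0 -30 0 0 2 255; 5 0 -30 0 0 2 255; 0 0 -30 0 0 1 255; 0 0 -30 0 0 0 255; 0 0 -20 0 0 0 255; 0 0 -10 0 0 0 255; 0 0 0 0 0 0 255"

```text
time: 13.25
position: [0.6211, 0.1033, 0.0694]
tool_rot: [-2.142, -2.294, 0.007]
ft_force: [-0.0, -0.4, -1.0]
grip_width: 0.133
grip_force: 50.0
```

```bash
python3 - <<'E'
from h import *
s=st(np.array([.625,.102,.069]),down(4.6))
E
```

```text
t 13.25 pos [621.1 103.3  69.4] F [-0.  -0.4 -1. ] w 11.6 gf 50.0
dpos [ 3.9 -1.3 -0.4]
drot [ 0.08 -0.3   0.68]
```

Lower in 1 mm steps until touch.

Request:
move_arm --increments "0 0 -1 0 0 0 255; 0 0 -1 0 0 0 255; 0 0 -1 0 0 0 255; 0 0 -1 0 0 0 255; 0 0 -1 0 0 0 255; 0 0 0 0 0 0 255; 0 0 0 0 0 0 255; 0 0 0 0 0 0 255"

```text
time: 13.92
position: [0.6239, 0.1021, 0.0681]
tool_rot: [2.145, 2.293, 0.0]
ft_force: [0.5, -0.4, -1.9]
grip_width: 0.136
grip_force: 50.0
```

Request:
move_arm --increments "0 0 -1 0 0 0 255; 0 0 -1 0 0 0 255; 0 0 0 0 0 0 255; 0 0 0 0 0 0 255; 0 0 0 0 0 0 255; 0 0 0 0 0 0 255; 0 0 0 0 0 0 255; 0 0 0 0 0 0 255"

```text
time: 14.58
position: [0.6243, 0.1023, 0.0666]
tool_rot: [2.145, 2.293, 0.002]
ft_force: [-0.8, 0.3, 6.1]
grip_width: 0.135
grip_force: 50.0
```

Request:
move_arm --increments "0 0 0 0 0 0 150; 0 0 0 0 0 0 150; 0 0 0 0 0 0 150; 0 0 0 0 0 0 150; 0 0 -4 0 0 0 150; 0 0 -4 0 0 0 150; 0 0 -4 0 0 0 150; 0 0 0 0 0 0 150"

```text
time: 15.25
position: [0.6229, 0.1019, 0.0524]
tool_rot: [2.146, 2.294, -0.003]
ft_force: [0.1, 0.5, -0.4]
grip_width: 0.409
grip_force: 0.0
```

Request:
move_arm --increments "0 0 0 0 0 0 255; 0 0 0 0 0 0 255; 0 0 0 0 0 0 255; 0 0 0 0 0 0 255; 0 0 0 0 0 0 255; 0 0 0 0 0 0 255; 0 0 0 0 0 0 255; 0 0 0 0 0 0 255" --grip_force 55

```text
time: 15.92
position: [0.624, 0.1021, 0.0541]
tool_rot: [2.145, 2.293, 0.001]
ft_force: [0.0, 0.2, 1.0]
grip_width: 0.133
grip_force: 55.0
```

Request:
move_arm --increments "0 0 15 0 0 0 255; 0 0 25 0 0 0 255; 0 0 30 0 0 0 255; 0 0 35 0 0 0 255; -5 0 35 0 0 0 255; -5 -5 30 0.2 -2 0 255; -10 -10 25 0.3 -4 0 255; -10 -15 10 0.3 -4 0 255"

```text
time: 16.58
position: [0.5958, 0.074, 0.2633]
tool_rot: [2.054, 2.2, 0.207]
ft_force: [0.8, 0.1, -0.6]
grip_width: 0.132
grip_force: 55.0
```

Request:
move_arm --increments "-15 -28 0 0.3 -4 0 255; -15 -28 0 0.3 -4 0 255; -15 -28 0 0.3 -4 0 255; -14 -28 0 0.3 -4 0 255; -12 -28 0 0.3 -4 0 255; -8 -28 0 0.3 -4 0 255; 0 -28 0 0.3 -3 0 255; 0 -28 0 0 0 0 255"

```text
time: 17.25
position: [0.5336, -0.1427, 0.2518]
tool_rot: [1.828, 1.956, 0.619]
ft_force: [-0.2, 1.2, -0.9]
grip_width: 0.133
grip_force: 55.0
```

```bash
python3 - <<'E'
from h import *
r=tgt(37); t=r.apply([0,0,1]); print(t)
a=G-.028*uy+[0,0,.095]-.028*t
s=st(a-.09*t,r); print(s["joint_positions"].round(3), (a-.09*t).round(4))
T=R.from_rotvec(s["tool_rot"]); P=s["position"]
p=ctrl.get_image("wrist"); w=cloud(p).reshape(-1,3); l=T.inv().apply(w-P)
m=(abs(l[:,0])<.06)&(abs(l[:,1])<.03)&(l[:,2]>0.0)&(l[:,2]<.02)
q=l[m]; print(len(q),np.round(np.percentile(q,[1,50,99],axis=0)*1000,1).tolist())
E
```

```text
[ 0.5998765   0.04826492 -0.79863551]
t 17.25 pos [ 533.6 -142.7  251.8] F [-0.2  1.2 -0.9] w 11.6 gf 55.0
dpos [-18.5 -10.4 -62.5]
drot [-0.67 -2.77  0.44]
[ 0.501 -0.276 -0.094  2.129 -0.425  0.792  0.695] [ 0.5151 -0.1531  0.1892]
4846 [[1.7, -20.5, 3.7], [26.9, 0.2, 6.6], [40.2, 21.0, 11.5]]
```

Request:
move_arm --increments "-8 -3 -5 -0.2 -0.7 0.1 255; -7 -3 -8 -0.2 -0.7 0.1 255; -4 -3 -10 -0.2 -0.7 0.1 255; 0 -3 -12 -0.1 -0.7 0.1 255; 0 0 -14 0 0 0 255; 0 0 -12 0 0 0 255; 0 0 0 0 0 0 255; 0 0 0 0 0 0 255"

```text
time: 17.97
position: [0.5185, -0.1529, 0.192]
tool_rot: [1.781, 1.936, 0.648]
ft_force: [0.8, 0.3, -0.7]
grip_width: 0.134
grip_force: 55.0
```

```bash
cat >>h.py <<'E'
def place(th=37,y=-.030,back=.0284,stand=0):
    r=tgt(th); t=r.apply([0,0,1]); a=G+y*uy+[0,0,.095]-(back+stand)*t
    s=st(a,r); d=a-s["position"]; yt=r.apply([0,1,0])
    print("along",round(d@t*1000,1),"lateral",round(d@yt*1000,1),"uy",round(d@uy*1000,1),s["joint_positions"].round(3))
E
python3 -c "
from h import *
place()"
```

```text
t 17.97 pos [ 518.5 -152.9  192. ] F [ 0.8  0.3 -0.7] w 11.7 gf 55.0
dpos [ 50.4   2.1 -74.3]
drot [-0.04 -0.03 -0.17]
along 89.7 lateral -4.5 uy -1.9 [ 0.583 -0.264 -0.12   2.265 -0.595  0.651  0.932]
```

Request:
move_arm --increments "-2 -2 -1.5 0 0 0 255; -1.6 -0.3 -1.2 0 0 -0.1 255; 5.5 0.5 -7.3 0 0 0 255; 5.5 0.5 -7.3 0 0 0 255; 5.5 0.5 -7.3 0 0 0 255; 5.5 0.5 -7.3 0 0 0 255; 5.5 0.4 -7.3 0 0 0 255; 5.5 0.4 -7.3 0 0 0 255"

```text
time: 18.63
position: [0.549, -0.1528, 0.1451]
tool_rot: [1.782, 1.933, 0.647]
ft_force: [0.3, -0.0, -1.2]
grip_width: 0.133
grip_force: 55.0
```

Request:
move_arm --increments "0 0 0 0 0 0 255; 0 0 0 0 0 0 255; 0 0 0 0 0 0 255; 0 0 0 0 0 0 255; 0 0 0 0 0 0 255; 0 0 0 0 0 0 255; 0 0 0 0 0 0 255; 0 0 0 0 0 0 255"

```text
time: 19.3
position: [0.5485, -0.1532, 0.1466]
tool_rot: [1.781, 1.932, 0.647]
ft_force: [-0.4, -0.5, -1.4]
grip_width: 0.133
grip_force: 55.0
```

```bash
python3 - <<'E'
from h import *
place()
p=ctrl.get_image("side"); save(p,"sd3.png",(250,130,410,300),3.5)
E
```

```text
t 19.3 pos [ 548.5 -153.2  146.6] F [-0.4 -0.5 -1.4] w 11.5 gf 55.0
dpos [ 20.5   2.4 -28.9]
drot [ 0.03  0.1  -0.02]
along 35.5 lateral -0.9 uy 0.8 [ 0.547 -0.14  -0.129  2.269 -0.659  0.517  0.994]
```

View pics/sd3.png

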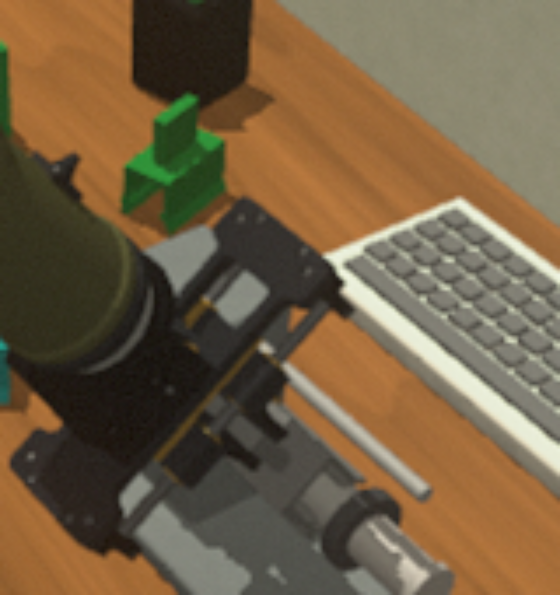

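Request:
move_arm --increments "2.2 0.2 -4.2 0 0 0 255; 3 0.3 -4 0 0 0 255; 3 0.3 -4 0 0 0 255; 3 0.3 -4 0 0 0 255; 3 0.3 -4 0 0 0 255; 3 0.3 -4 0 0 0 255; 2 0.2 -2.6 0 0 0 255; 0 0 0 0 0 0 255"

```text
time: 20.02
position: [0.5679, -0.1507, 0.1183]
tool_rot: [1.782, 1.933, 0.647]
ft_force: [5.8, -0.9, -5.9]
grip_width: 0.135
grip_force: 55.0
```

```bash
python3 -c "
from h import *
place()"
```

```text
t 20.02 pos [ 567.9 -150.7  118.3] F [ 5.8 -0.9 -5.9] w 11.7 gf 55.0
dpos [ 1.1 -0.  -0.6]
drot [-0.01  0.01 -0.05]
along 1.1 lateral 0.5 uy -0.1 [ 0.524 -0.057 -0.136  2.261 -0.71   0.441  1.04 ]
```

Request:
move_arm --increments "0.6 0 -0.8 0 0 0 255; 0.6 0 -0.8 0 0 0 255; 0.6 0 -0.8 0 0 0 255; 0 0 0 0 0 0 255; 0 0 0 0 0 0 255; 0 0 0 0 0 0 255; 0 0 0 0 0 0 255; 0 0 0 0 0 0 255"

```text
time: 20.68
position: [0.5696, -0.1509, 0.1173]
tool_rot: [1.781, 1.932, 0.648]
ft_force: [1.6, 2.1, -1.0]
grip_width: 0.136
grip_force: 55.0
```

```bash
python3 -c "
from h import *
place()"
```

```text
t 20.68 pos [ 569.6 -150.9  117.3] F [ 1.6  2.1 -1. ] w 11.9 gf 55.0
dpos [-0.7  0.1  0.4]
drot [ 0.01  0.09 -0.06]
along -0.7 lateral -0.3 uy 0.1 [ 0.523 -0.052 -0.136  2.26  -0.715  0.437  1.045]
```

Request:
move_arm --increments "0.6 0 -0.8 0 0 0 255; 0.6 0 -0.8 0 0 0 255; 0 0 0 0 0 0 255; 0 0 0 0 0 0 255; 0 0 0 0 0 0 255; 0 0 0 0 0 0 255; 0 0 0 0 0 0 255; 0 0 0 0 0 0 255"

```text
time: 21.35
position: [0.5698, -0.1508, 0.1172]
tool_rot: [1.781, 1.933, 0.649]
ft_force: [-21.8, 5.5, 21.5]
grip_width: 0.135
grip_force: 55.0
```

Request:
move_arm --increments "-1.2 0 1.6 0 0 0 255; 0 0 0 0 0 0 180; 0 0 0 0 0 0 180; 0 0 0 0 0 0 180; 0 0 0 0 0 0 180; 0 0 0 0 0 0 180; -6 -0.5 8 0 0 0 180; -6 -0.5 8 0 0 0 180"

```text
time: 22.02
position: [0.5568, -0.1519, 0.133]
tool_rot: [1.783, 1.933, 0.647]
ft_force: [-0.2, -0.1, -0.3]
grip_width: 0.294
grip_force: 0.0
```

Request:
move_arm --increments "-8 -1 11 0 0 0 180; -9 -1 12 0 0 0 180; -9 -1 12 0 0 0 180; -9 -1 12 0 0 0 160; -5 -10 5 0 0 0 138; 0 -20 0 0 -1 0 138; 0 -20 0 0 -1 0 138; 0 -20 0 0 -1 0 138"

```text
time: 22.68
position: [0.5172, -0.2281, 0.1863]
tool_rot: [1.745, 1.895, 0.687]
ft_force: [0.4, -0.3, -0.1]
grip_width: 0.448
grip_force: 0.0
```

```bash
python3 - <<'E'
from h import *
place(44,-.109,-.010)
p=ctrl.get_image("side"); save(p,"sd4.png",(250,150,410,300),4); w=cloud(p).reshape(-1,3)
q=ctrl.get_image("wrist"); w=np.vstack([w,cloud(q).reshape(-1,3)])
g=(w-G)@np.stack([ux,uy,[0,0,1]],1)
m=(abs(g[:,0])<.06)&(g[:,2]>.05)&(g[:,2]<.15)
for y in np.arange(-.08,.032,.004):
    q=g[m&(abs(g[:,1]-y)<.002)]
    if len(q)>5:
        rr=np.hypot(q[:,0],q[:,2]-.095); print(round(y,3),len(q),np.round(np.percentile(rr,[10,50,90])*1000,1))
E
```

```text
t 22.68 pos [ 517.2 -228.1  186.3] F [ 0.4 -0.3 -0.1] w 39.0 gf 0.0
dpos [ 82.1   0.5 -98.5]
drot [ 0.69 -3.76  0.02]
along 127.7 lateral -9.5 uy -6.1 [ 0.592 -0.177  0.052  2.238 -0.749  0.657  1.236]
-0.08 383 [23.9 24.9 26.3]
-0.076 397 [24.  25.  26.3]
-0.072 438 [14.7 20.4 25.4]
-0.068 210 [14.4 15.9 25.3]
-0.064 383 [20.7 23.4 28.1]
-0.06 347 [21.1 23.9 28.1]
-0.056 395 [21.  23.7 28.2]
-0.052 367 [21.7 25.6 36.3]
-0.048 383 [23.1 28.  61.5]
-0.044 406 [23.  27.7 61.5]
-0.04 404 [23.  27.6 61.4]
-0.036 390 [23.  27.4 61.5]
-0.032 376 [23.4 28.3 61.6]
-0.028 417 [23.2 28.1 61.5]
-0.024 410 [23.2 27.8 61.5]
-0.02 414 [23.2 27.9 61.4]
-0.016 403 [23.1 27.6 61.3]
-0.012 422 [23.2 27.9 61.5]
-0.008 414 [23.2 27.6 61.5]
-0.004 265 [22.4 25.7 28.9]
0.0 353 [21.3 24.2 28.3]
0.004 415 [21.2 23.9 28.3]
0.008 372 [20.8 23.7 28.2]
0.012 182 [14.2 15.3 16.5]
0.016 267 [14.  15.1 16.5]
0.02 275 [14.  15.2 16.4]
0.024 340 [14.2 15.5 20.1]
0.028 790 [17.8 23.1 25. ]
```

View pics/sd4.png

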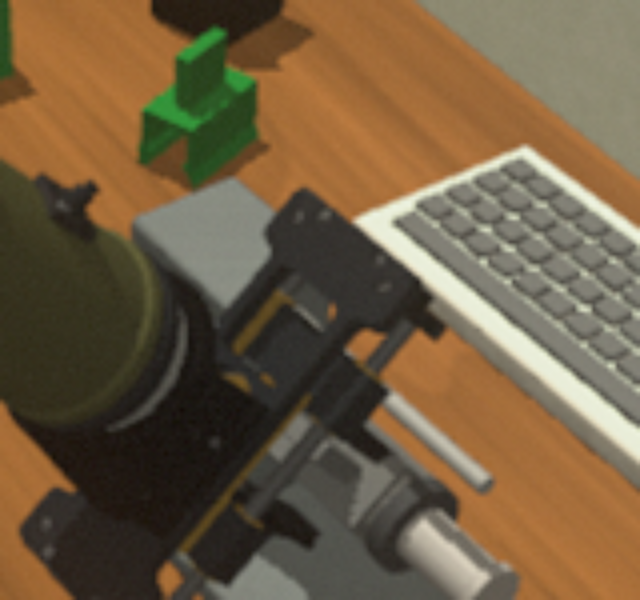

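Request:
move_arm --increments "-3 -3 -4 0.2 -1.2 0 138; -3 -3 -3 0.2 -1.2 0 138; -1 0 -5 0.2 -1.2 0 138; 8 0.5 -8 0.1 -0.2 0 138; 8 0.5 -8 0 0 0 138; 8 0.5 -8 0 0 0 138; 8 0.5 -8 0 0 0 138; 7 0.5 -8 0 0 0 138"

```text
time: 23.45
position: [0.5499, -0.2295, 0.1331]
tool_rot: [1.71, 1.853, 0.749]
ft_force: [0.4, -0.7, -0.3]
grip_width: 0.458
grip_force: 0.0
```

```bash
python3 -c "
from h import *
place(44,-.109,-.010)"
```

```text
t 23.45 pos [ 549.9 -229.5  133.1] F [ 0.4 -0.7 -0.3] w 39.8 gf 0.0
dpos [ 49.4   1.9 -45.3]
drot [-0.11 -0.09 -0.04]
along 66.9 lateral 4.1 uy -2.0 [ 0.525 -0.039  0.11   2.278 -1.079  0.54   1.574]
```

Request:
move_arm --increments "9 0.3 -5.3 0 0 0 138; 8 0.3 -8 0 0 0 138; 8 0.3 -8 0 0 0 138; 8 0.3 -8 0 0 0 138; 8 0.3 -8 0 0 0 138; 6 0.3 -6 0 0 0 138; 0 0 0 0 0 0 138; 0 0 0 0 0 0 138"

```text
time: 24.12
position: [0.5966, -0.2276, 0.0896]
tool_rot: [1.711, 1.854, 0.749]
ft_force: [-0.5, -0.3, 1.1]
grip_width: 0.456
grip_force: 0.0
```

```bash
python3 -c "
from h import *
place(44,-.109,-.010)"
```

```text
t 24.12 pos [ 596.6 -227.6   89.6] F [-0.5 -0.3  1.1] w 39.6 gf 0.0
dpos [ 2.7 -0.  -1.8]
drot [-0.14 -0.14 -0.05]
along 3.1 lateral 0.7 uy -0.3 [ 0.494  0.117  0.076  2.228 -1.28   0.463  1.742]
```

Request:
move_arm --increments "0 0 0 0 0 0 255; 0 0 0 0 0 0 255; 0 0 0 0 0 0 255; 0 0 0 0 0 0 255; 0 0 0 0 0 0 255; 0 0 0 0 0 0 255; 0 0 0 0 0 0 255; 0 0 0 0 0 0 255" --grip_force 40

```text
time: 24.78
position: [0.5972, -0.2282, 0.0912]
tool_rot: [1.709, 1.851, 0.75]
ft_force: [0.5, 0.4, 6.3]
grip_width: 0.336
grip_force: 40.0
```

Request:
move_arm --increments "-0.1 1.5 0 0 0 0 255; -0.1 1.5 0 0 0 0 255; -0.1 1.5 0 0 0 0 255; -0.1 1.5 0 0 0 0 255; -0.1 1.5 0 0 0 0 255; -0.1 1.5 0 0 0 0 255; 0 0 0 0 0 0 255; 0 0 0 0 0 0 255"

```text
time: 25.45
position: [0.5966, -0.221, 0.0913]
tool_rot: [1.71, 1.849, 0.747]
ft_force: [2.7, -3.9, 6.2]
grip_width: 0.338
grip_force: 40.0
```

```bash
python3 -c "
from h import *
place(44,-.109,-.010)"
```

```text
t 25.45 pos [ 596.6 -221.    91.3] F [ 2.7 -3.9  6.2] w 29.4 gf 40.0
dpos [ 2.6 -6.6 -3.4]
drot [0.01 0.02 0.15]
along 3.9 lateral -0.9 uy -6.8 [ 0.485  0.104  0.069  2.239 -1.287  0.447  1.737]
```

Request:
move_arm --increments "-0.1 1.5 0 0 0 0 255; -0.1 1.5 0 0 0 0 255; -0.1 1.5 0 0 0 0 255; -0.1 1.5 0 0 0 0 255; -0.1 1.5 0 0 0 0 255; -0.1 1.5 0 0 0 0 255; -0.1 1.5 0 0 0 0 255; 0 0 0 0 0 0 255"

```text
time: 26.12
position: [0.5959, -0.2117, 0.0913]
tool_rot: [1.711, 1.847, 0.745]
ft_force: [5.8, -6.1, 2.0]
grip_width: 0.333
grip_force: 40.0
```

```bash
python3 -c "
from h import *
place(44,-.109,-.010)"
```

```text
t 26.12 pos [ 595.9 -211.7   91.3] F [ 5.8 -6.1  2. ] w 28.9 gf 40.0
dpos [  3.4 -15.8  -3.5]
drot [0.09 0.02 0.28]
along 3.9 lateral -0.9 uy -16.1 [ 0.474  0.092  0.059  2.253 -1.294  0.429  1.729]
```

Request:
move_arm --increments "0 0.7 0 0 0 0 255; 0 0.7 0 0 0 0 255; 0 0.7 0 0 0 0 255; 0 0.7 0 0 0 0 255; -0.1 0.7 0 0 0 0 255; -0.1 0.5 0 0 0 0 255; 0 0 0 0 0 0 255; 0 0 0 0 0 0 255"

```text
time: 26.78
position: [0.5957, -0.2089, 0.0913]
tool_rot: [1.712, 1.845, 0.743]
ft_force: [5.6, -7.7, 2.2]
grip_width: 0.335
grip_force: 40.0
```

Request:
move_arm --increments "0 0.5 0 0 0 0 255; 0 0.5 0 0 0 0 255; 0 0.5 0 0 0 0 255; 0 0.5 0 0 0 0 255; -0.1 0.5 0 0 0 0 255; 0 0 0 0 0 0 255; 0 0 0 0 0 0 255; 0 0 0 0 0 0 255"

```text
time: 27.45
position: [0.5955, -0.2066, 0.0912]
tool_rot: [1.712, 1.845, 0.743]
ft_force: [4.4, -7.6, 3.0]
grip_width: 0.33
grip_force: 40.0
```

Request:
move_arm --increments "0 0.5 0 0 0 0 255; 0 0.5 0 0 0 0 255; 0 0.5 0 0 0 0 255; 0 0.5 0 0 0 0 255; -0.1 0 0 0 0 0 255; 0 0 0 0 0 0 255; 0 0 0 0 0 0 255; 0 0 0 0 0 0 255"

```text
time: 28.12
position: [0.5953, -0.2053, 0.0912]
tool_rot: [1.713, 1.844, 0.742]
ft_force: [5.7, -9.7, 2.2]
grip_width: 0.334
grip_force: 40.0
```

Request:
move_arm --increments "0 0.5 0 0 0 0 255; 0 0.5 0 0 0 0 255; 0 0.5 0 0 0 0 255; 0 0 0 0 0 0 255; 0 0 0 0 0 0 255; 0 0 0 0 0 0 255; 0 0 0 0 0 0 255; 0 0 0 0 0 0 255"

```text
time: 28.78
position: [0.5954, -0.2053, 0.0913]
tool_rot: [1.714, 1.842, 0.739]
ft_force: [7.8, -11.3, 0.3]
grip_width: 0.334
grip_force: 40.0
```

```bash
python3 - <<'E'
from h import *
place(44,-.109,-.010)
w=np.vstack([cloud(ctrl.get_image("scene")).reshape(-1,3),cloud(ctrl.get_image("wrist")).reshape(-1,3)])
g=(w-G)@np.stack([ux,uy,[0,0,1]],1)
m=(abs(g[:,0])<.06)&(g[:,2]>.05)&(g[:,2]<.15)
for y in list(np.arange(-.064,-.042,.002))+list(np.arange(.012,.032,.002)):
    q=g[m&(abs(g[:,1]-y)<.001)]
    if len(q)>5:
        rr=np.hypot(q[:,0],q[:,2]-.095); print(round(y,3),len(q),np.round(np.percentile(rr,[10,50,90])*1000,1))
E
```

```text
t 28.78 pos [ 595.4 -205.3   91.3] F [  7.8 -11.3   0.3] w 29.0 gf 40.0
dpos [  3.9 -22.3  -3.5]
drot [0.27 0.01 0.58]
along 4.0 lateral -0.9 uy -22.5 [ 0.464  0.081  0.051  2.264 -1.3    0.41   1.722]
-0.064 113 [14.5 20.4 25.4]
-0.062 218 [21.2 24.6 26. ]
-0.06 567 [23.9 24.8 26.2]
-0.058 582 [23.9 24.8 26.3]
-0.056 616 [24.  24.9 26.4]
-0.054 651 [24.  25.  79.4]
-0.052 809 [24.  25.4 78.4]
-0.05 654 [21.3 24.3 26.2]
-0.048 556 [21.1 23.8 28.3]
-0.046 575 [21.  23.5 28.1]
-0.044 583 [21.  23.8 28.3]
0.012 451 [21.8 25.9 28.7]
0.014 478 [21.7 25.8 28.8]
0.016 491 [21.7 25.5 28.9]
0.018 512 [21.4 25.5 28.8]
0.02 596 [21.3 24.8 28.6]
0.022 439 [20.8 23.6 28.3]
0.024 44 [21.4 25.3 27.8]
0.026 76 [21.6 23.2 27.1]
0.028 30 [22.7 24.4 31. ]
0.03 265 [25.8 35.4 52.8]
```

Request:
move_arm --increments "0 0.7 0 0 0 0 255; 0 0.7 0 0 0 0 255; -0.1 0.7 0 0 0 0 255; 0 0.7 0 0 0 0 255; 0 0 0 0 0 0 255; 0 0 0 0 0 0 255; 0 0 0 0 0 0 255; 0 0 0 0 0 0 255"

```text
time: 29.55
position: [0.5953, -0.2052, 0.0913]
tool_rot: [1.715, 1.837, 0.735]
ft_force: [13.2, -16.0, -4.9]
grip_width: 0.335
grip_force: 40.0
```

Request:
move_arm --increments "0 -1 0 0 0 0 255; 0 -1 0 0 0 0 255; 0 -0.8 0 0 0 0 255; 0 0 0 0 0 0 138; 0 0 0 0 0 0 138; 0 0 0 0 0 0 138; 0 0 0 0 0 0 138; 0 0 0 0 0 0 138"

```text
time: 30.22
position: [0.5939, -0.197, 0.0886]
tool_rot: [1.711, 1.856, 0.75]
ft_force: [-0.0, 1.1, -0.3]
grip_width: 0.449
grip_force: 0.0
```

```bash
python3 -c "
from h import *
place(44,-.086,-.010)"
```

```text
t 30.22 pos [ 593.9 -197.    88.6] F [-0.   1.1 -0.3] w 39.1 gf 0.0
dpos [ 3.5 -7.7 -0.8]
drot [-0.18 -0.21 -0.12]
along 2.6 lateral 1.5 uy -8.0 [ 0.462  0.081  0.047  2.27  -1.299  0.417  1.722]
```

Request:
move_arm --increments "0.3 -3 0 0 0 0 138; 0.3 -3 0 0 0 0 138; -5 -0.4 5 0 0 0 138; -9 -0.7 9 0 0 0 138; -12 -1 12.5 0 0 0 138; -14 -1 14.5 0 0 0 138; -14 -1 14.5 0 0 0 138; -14 -1 14.5 0 0 0 138"

```text
time: 30.88
position: [0.5264, -0.2096, 0.1602]
tool_rot: [1.711, 1.853, 0.749]
ft_force: [1.2, -0.1, 1.2]
grip_width: 0.451
grip_force: 0.0
```

Request:
move_arm --increments "-5 -1 20 0 0 0 138; 0 0 20 0 0 0 138; 0 0 20 0 0 0 138; 0 0 0 0 0 0 138; 0 0 0 0 0 0 138; 0 0 0 0 0 0 138; 0 0 0 0 0 0 138; 0 0 0 0 0 0 138"

```text
time: 31.55
position: [0.5217, -0.21, 0.2182]
tool_rot: [1.713, 1.854, 0.749]
ft_force: [-0.7, -0.0, 0.3]
grip_width: 0.457
grip_force: 0.0
```

```bash
python3 - <<'E'
from h import *
st()
p=ctrl.get_image("scene"); save(p,"sc5.png",(150,180,350,390),2.8)
q2=ctrl.get_image("wrist")
w=np.vstack([cloud(p).reshape(-1,3),cloud(q2).reshape(-1,3)])
g=(w-G)@np.stack([ux,uy,[0,0,1]],1)
m=(abs(g[:,0])<.06)&(g[:,2]>.05)&(g[:,2]<.15)
for y in list(np.arange(-.066,-.042,.002))+list(np.arange(.012,.032,.002)):
    q=g[m&(abs(g[:,1]-y)<.001)]
    if len(q)>5:
        rr=np.hypot(q[:,0],q[:,2]-.095); print(round(y,3),len(q),np.round(np.percentile(rr,[2,10,50,90])*1000,1))
E
```

```text
t 31.55 pos [ 521.7 -210.   218.2] F [-0.7 -0.   0.3] w 39.8 gf 0.0
-0.066 96 [12.9 13.2 14.2 15.6]
-0.064 175 [12.6 13.5 16.8 24.7]
-0.062 119 [15.3 19.6 24.6 26. ]
-0.06 183 [23.5 23.9 25.  26.3]
-0.058 183 [23.4 24.  25.  26.3]
-0.056 184 [23.4 24.  24.9 26.1]
-0.054 173 [23.4 23.9 25.1 26.3]
-0.052 191 [23.2 23.9 25.  26.3]
-0.05 191 [20.8 21.9 24.4 26.9]
-0.048 168 [19.6 21.1 23.9 28.4]
-0.046 182 [20.2 21.  23.7 28.6]
-0.044 172 [19.7 20.9 23.8 29. ]
0.012 154 [19.8 21.6 25.1 29. ]
0.014 147 [20.3 21.6 24.6 28.7]
0.016 202 [19.9 20.8 23.4 28.3]
0.018 201 [20.1 21.  24.  28.9]
0.02 196 [19.9 20.7 23.7 28.3]
0.022 206 [20.  21.1 23.6 28.8]
0.024 210 [19.8 20.9 23.5 28. ]
0.026 209 [19.9 20.7 23.9 26.4]
0.028 210 [22.4 22.9 23.9 25.5]
0.03 456 [22.5 23.3 27.1 50.5]
```

View pics/sc5.png

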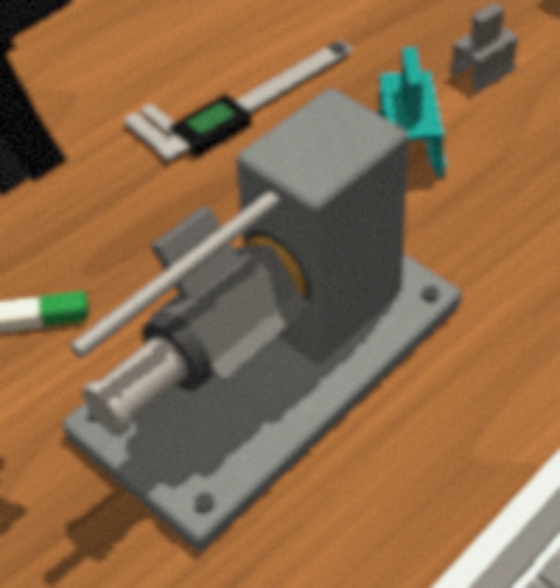

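The last picture shows the clip nipped between the bush (about 280,255) and the collar (about 175,345) with no gap visible. The other things are where they were, and the arm is clear.

```bash
python3 -c "
from bench import ctrl
print(ctrl.close_job())"
```

```text
the job is handed in; nothing more can be done
None
```

The job is handed in: the spindle was pulled to its stop, the large clip snapped on, and the spindle pushed back gently until the clip was nipped between bush and collar (push force about 16 N); the gripper is clear, but the hand-in gave no verdict.

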